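Index the watch-case holder and clamp it with the torque knob

ROBOT

A 7-joint arm with a two-finger parallel gripper is mounted at the origin on the work surface. World frame = base frame: x ahead of the robot, y to its left, z up, the work surface at z = 0. Lengths are in m, angles in rad, forces in N, time in s.
With the tool pointing down it reaches from about 0.4 to 0.9 m from the base axis. Payload 5.5 kg.
Tool frame: the origin (TCP) lies midway between the tips of the shut fingers; the grasp point (between the pads) lies 19 mm behind it; z points along the fingers, y is the line along which they close (so a half turn about z gives the same grasp; the last joint's range is limited). The gripper opens to 92 mm and grips with 3 to 60 N. Pads are 19 mm wide; open, the fingers measure 130 mm over their backs; the gripper's body (75 mm by 190 mm) begins 47 mm behind the grasp point.
Start: joints at [-1.019, 0.501, -0.427, 1.55, 0.221, 1.138, -0.21], TCP at [0.185, 0.623, 0.227] pointing down, gripper open.
Joint ranges: [-2.88, 2.88], [-0.31, 2.03], [-1.54, 1.56], [0.2, 2.42], [-1.41, 4.55], [0.19, 2.02], [-2.57, 2.57]. Speed limits (rad/s): [2.57, 2.57, 3.14, 3.14, 3.14, 3.14, 3.14].

INTERFACE

Orientations are given as a unit quaternion [x, y, z, w].
In Python, from workcell import robot, viewer, workorder gives the robot as it stands.
- The arm moves only by the tool carry_out, never from a script. Its arguments are lists of equal length, an entry for each row: "offset": the shift along the tool's x, y, z in units of 0.5 m (1.0 is 0.5 m), a list of three; "twist": the turn, a rotation vector about the tool's x, y, z in units of 120 degrees (1.0 is 120 degrees), a list of three. A call has 1 to 10 rows; each row is the pose to reach, as a shift and turn from the pose commanded when the call began, along the tool's axes at that moment; what a row does not reach only later rows make up. A row lasts 1/10 s, in which the tool goes at most 50 mm and 8.59 degrees, less where a joint would pass 70% of its speed; a pose out of reach is approached as far as the arm can. A call with a number of a shift or a turn outside -1 to 1 is refused whole. A call with a gripper value outside its range is refused whole. "grip" is the gripper command: -1 is fully open, 1 is shut, values between are in proportion, set as the call begins (left out, the last holds). The fingers move at their own pace and stop on an object; the grip force is fixed at half the most. Time passes only in rows, so rows that repeat a pose let the fingers close. It gives the time, the measured TCP pose, the force, the opening and the grip force at its end, in the units of the state.
- robot.read_state(): the state, without advancing time (a new reading comes with each control period).
- viewer.capture(name): name is "scene" or "top" or "wrist"; returns the picture (420x560x3 uint8, red, green, blue); there is no depth.
- viewer.get_calibration(name): a dict with "fx", "fy", "cx", "cy" (pixels), "R" (3x3) and "t" (3): a world point X has camera coordinates R X + t. Camera axes: x right, y down, z forward; pixel columns grow to the right and rows downward; lengths in m; the calibration is good to about 2 mm. A picture is of the moment at which its call begins: read the wrist's pose just before it. get_calibration takes no time and is no camera call; for the wrist camera it gives the pose at the moment of the call.
- workorder.close_job(): hands the job in; it is judged then, once.
The state is a dict: "time_s": time; "joints": joint angles; "qvel": joint speeds; "joint_torque": joint torques, N m; "tool_pos": TCP position; "tool_rot": TCP orientation; "wrist_force": force on the tool from outside, world axes, zero at the start; "ft_torque": the same for the moment, N m; "width": finger opening in m; "grip_force": force on a finger pad.
Only numpy, scipy, OpenCV 4.12 (cv2) and the standard library are available. Lean on these libraries where they do the work, as an engineer would, in place of code of your own. Each camera call takes 0.05 s, during which the arm holds its last target. There are 200 camera calls.

TASK

Turn the watch-case holder on to its next index hole: pull up the spring plunger on its arm, swing the arm clockwise (seen from above) to the very next hole, and let the plunger spring fully down into it. Then tighten the slanted torque knob of the rim clamp clockwise until its slip clutch clicks, stop within three clicks, and let go. Leave everything else on the bench where it is.

Things in the scene. Friction and masses are not known exactly. Their poses are not given: they have to be found in the camera images.
- table_axis (a point): Fixed round metal index plate, 188 mm wide, with a 116 mm turntable carrying a watch (top 59 mm above the bench) and an index arm. This point: on the vertical turning axis, in the plate's top face, 30 mm above the bench. Six dark holes 60 degrees apart on a 75 mm radius circle about it. z up, yaw with the fixture; the arm points along this frame's +y at the start.
- next_hole (a point): Mouth centre of the target hole: the next one clockwise (seen from above) from the plunger's hole at the start; in the plate's top face, 30 mm above the bench, 75 mm from table_axis.
- pull_grip (a point): Plunger's pull knob: black upright cylinder, 23 mm diameter, 18 mm tall, at the index arm's end, 75 mm from the axis. This point is its centre, 71 mm above the bench when down; it moves with plunger and arm. Under it are a 19 mm housing (top 56 mm above the bench) and an 18 mm wide arm, narrower than the knob, so fingers can reach past it; the turntable's top is at 42 mm.
- turntable (a joint): Turntable and arm angle, rad, growing clockwise from above: 0 at the start hole, 1.047 at the target hole; stops at -0.3 and 2.35. Turns freely (0.04 N m friction) with the plunger up; held within about 0.015 rad by the plunger in a hole.
- plunger (a joint): Plunger lift, m: 0 fully down in a hole, 0.012 fully up (stop). A spring pushes it down, 5.4 N at 0 to 9 N at 0.012. The round-ended pin enters the plate by 7 mm: lift 8 mm or more to clear. Let go between holes it rides on the plate at 0.007; let go within 2 mm of a hole's centre it drops in and centres itself.
- knob_grip (a point): Torque knob of the rim clamp: grey, round, 32 mm diameter, 26 mm long, on a dark block at the plate's right-hand edge. This point: its centre, on its axis, 80 mm above the bench, 126 mm from the turntable axis. z is the knob's axis, out of its free end, leaning 35 degrees outwards from vertical; x is horizontal. A 26 mm wide collar and boss lie under the knob, then the block, 34 mm from this point.
- clamp_screw (a joint): Angle of the clamp's screw (brass collar with a small pointer, under the knob), rad, growing clockwise seen from the knob's free end. It starts loose between 0.25 and 1.25 and stops at 1.6: tight. It stays where it is left (0.05 N m friction).
- torque_knob (a joint): Slip of the knob ahead of the screw in its clutch, rad, clockwise positive, 0 at the start. Knob and screw turn together up to the set torque, about 0.11 N m; with the screw tight the knob slips, a click every 0.349 rad (20 degrees), a ripple in the torque. First click done: 0.30 or more; beyond 1.1 (over three clicks) is too far. It stays where it is left.
- loupe: Bystander, to be left alone: black eye loupe, upright, 36 mm across, 34 mm high. Origin: centre of its underside.
- parts_dish: Bystander, to be left alone: white bowl for small parts, 60 mm across, 16 mm high. Origin: centre of its underside.
- tweezers: Bystander, to be left alone: steel tweezers lying flat, 125 mm long, 8 mm high. Origin: centre of its underside.
- driver: Bystander, to be left alone: small screwdriver lying flat, 120 mm long. Origin: centre of its underside.
- bracelet: Bystander, to be left alone: closed metal watch bracelet standing as a ring, 60 mm across, 17 mm high. Origin: centre of its underside.
- oil_cups: Bystander, to be left alone: small black stand with three white oil cups, 36 x 62 mm, 16 mm high. Origin: centre of its underside.
There are look-alikes about, which are no part of the job. Leave any blue look-alike of the part that bears table_axis alone.

How it is judged:
On the way, in this order (a step that is already met when the one before it is completed fails the run):
1. the plunger is pulled up out of its hole (value of joint plunger above 0.006 m), for 0.1 s.
2. the turntable stands at the next hole clockwise with the plunger fully down in it (value of joint turntable between 1.007 and 1.087 rad and value of joint plunger below 0.002 m), for 0.2 s.
3. the clamp screw is tight and the clutch has slipped through its first click (value of joint clamp_screw above 1.54 rad and value of joint torque_knob above 0.3 rad), for 0.1 s.
At the end, for the whole second after the job is handed in: The turntable stands at the next hole clockwise (1.047 +- 0.04 rad) with the plunger down (under 2 mm of lift), the clamp screw is tight (over 1.54 rad) and the clutch has slipped 0.30 to 1.1 rad (one to three clicks) (all of step 2 and all of step 3 and value of joint torque_knob below 1.1 rad); the robot touches nothing.
It fails at once if the torque knob is driven on for more than three clicks (value of joint torque_knob above 1.1 rad).
It fails at once if a bystander is pushed more than 20 mm (distance of any of loupe, parts_dish, tweezers, driver, bracelet, oil_cups from where it was at the start of the episode above 0.02 m).
It also fails if it takes over 70 s, if anything falls off the work surface, if the arm or the gripper's body presses on something with over 40 N, if the wrist force passes 120 N, or if a joint passes its speed limit or range.

## Working session

There is one attempt and no reset: what is moved stays moved. The work goes in short steps, Python scripts to look and compute and a tool call to move; the robot and the scene stay as the last step left them, time stands still between calls to the robot, and variables do not carry over. Pictures are saved under pics/ and viewed, at most 13 in all, crops included, and the job is handed in when it is done.

Besides the shell and the picture viewer there is one more tool, called after "Emit:" by a JSON object that holds its "fn" and its "kwargs", one argument or row to a line. carry_out: Moves the arm, as the interface text tells. Its arguments: {"type":"object","properties":{"offset":{"type":"array","items":{"type":"array","items":{"type":"number"}}},"twist":{"type":"array","items":{"type":"array","items":{"type":"number"}}},"grip":{"type":"number"}},"required":["offset","twist"]}

```bash
ls; mkdir -p pics; python3 - <<'E'
from workcell import robot, viewer
import cv2, numpy as np
s=robot.read_state()
for k,v in s.items(): print(k,np.round(v,3))
ims=[]
for n in("scene","top"):
    im=viewer.capture(n)[:,:,::-1]; cv2.imwrite(f"pics/{n}0.png",im)
    c=viewer.get_calibration(n); print(n,c)
E
```

```text
pics
time_s 0.0
joints [-1.019  0.502 -0.427  1.551  0.221  1.138 -0.21 ]
qvel [-0.001 -0.002 -0.002  0.     0.001 -0.    -0.   ]
joint_torque [ 1.0000e-03 -5.6660e+01 -5.8160e+00 -2.7912e+01 -6.9000e-02  3.1000e-02
  0.0000e+00]
tool_pos [0.185 0.622 0.226]
tool_rot [ 0.144  0.99  -0.001 -0.   ]
wrist_force [-0.083 -0.708  0.723]
ft_torque [-0.027 -0.022 -0.013]
grip_force 0.0
width 0.092
scene {'fx': 423.52606263406716, 'fy': 423.52606263406716, 'cx': 283.96377468973145, 'cy': 211.54341543092852, 'R': array([[-0.7687176 ,  0.63957319,  0.00440289],
       [ 0.40674925,  0.49417055, -0.7683427 ],
       [-0.49358718, -0.58884768, -0.64002352]]), 't': array([ 0.34269298, -0.17285391,  1.20551325])}
top {'fx': 386.53977210502904, 'fy': 386.53977210502904, 'cx': 280.0537110355383, 'cy': 211.7879218963332, 'R': array([[ 0.02594668, -0.99962543, -0.00870508],
       [-0.99672763, -0.02520263, -0.07680399],
       [ 0.07655583,  0.01066941, -0.99700821]]), 't': array([0.08817615, 0.51014496, 0.81640657])}
```

View pics/scene0.png

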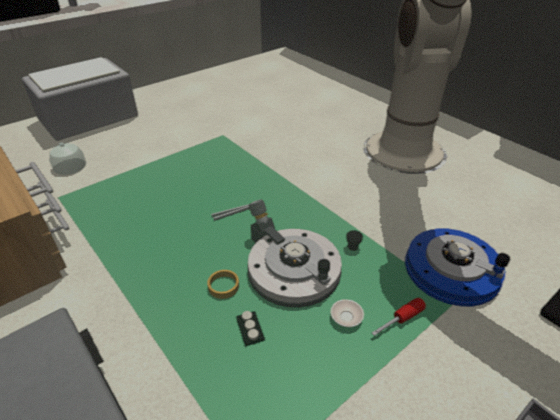

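View pics/top0.png

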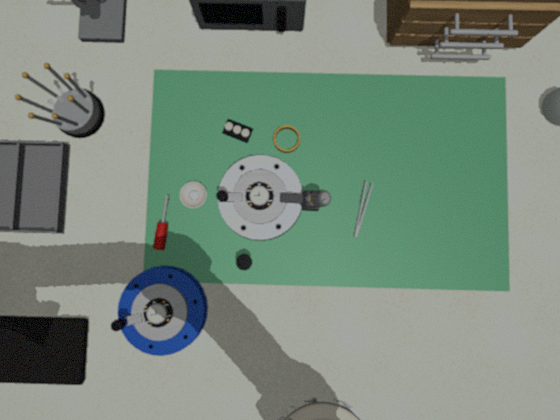

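```bash
cat > h.py <<'E'
import numpy as np, cv2
from workcell import robot, viewer
from scipy.spatial.transform import Rotation as Ro
def ray(c,u,v,z):
    R,t=np.array(c["R"]),np.array(c["t"]); o=-R.T@t
    d=R.T@np.array([(u-c["cx"])/c["fx"],(v-c["cy"])/c["fy"],1]); return o+d*(z-o[2])/d[2]
def proj(c,X):
    p=np.array(c["R"])@X+np.array(c["t"]); return np.array([c["fx"]*p[0]/p[2]+c["cx"],c["fy"]*p[1]/p[2]+c["cy"]])
def plan(pos,rot):
    "single-row numbers from the present pose to pos, rot"
    s=robot.read_state(); R0=Ro.from_quat(s["tool_rot"])
    return np.round(R0.inv().apply(np.array(pos)-s["tool_pos"])/.5,4),np.round((R0.inv()*rot).as_rotvec()/np.radians(120),4)
E
python3 - <<'E'
from h import *
c=viewer.get_calibration("top"); im=cv2.imread("pics/top0.png")
print("axis",ray(c,260,197,.03))
print("axis watch",ray(c,260,195.5,.055))
print("plunger",ray(c,222,196,.08))
print("knob",ray(c,323,198.5,.09))
crop=cv2.resize(im[140:280,190:350],None,fx=5,fy=5,interpolation=cv2.INTER_CUBIC)[:600,:800]
cv2.imwrite("pics/c0.png",crop)
g=cv2.cvtColor(im,cv2.COLOR_BGR2HSV); m=((g[...,1]<60)&(g[...,2]>110)).astype(np.uint8)
m[:,:150]=0;m[:140]=0;m[255:]=0;m[:,304:]=0;m[:,:216]=0
k=max(cv2.findContours(m,0,2)[0],key=cv2.contourArea);print(cv2.fitEllipse(k),cv2.minEnclosingCircle(k))
E
```

```text
axis [0.53767048 0.14493925 0.03      ]
axis watch [0.53795696 0.14343567 0.055     ]
plunger [0.53208247 0.21847072 0.08      ]
knob [0.53095307 0.01590323 0.09      ]
((259.4499206542969, 196.99142456054688), (82.57487487792969, 86.54036712646484), 7.398393154144287) ((259.876220703125, 196.9770050048828), 43.357887268066406)
```

View pics/c0.png

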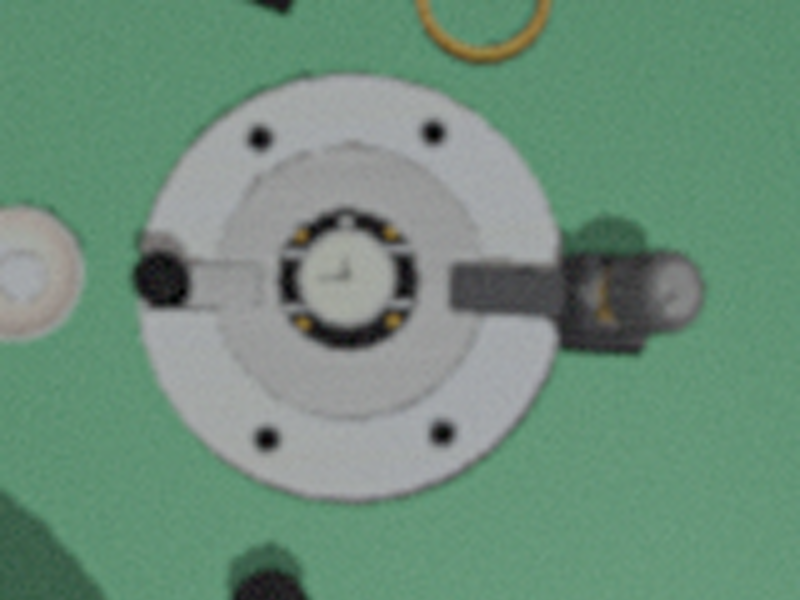

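```bash
python3 - <<'E'
from h import *
c=viewer.get_calibration("top")
P=[ray(c,190+u/5,140+v/5,.03) for u,v in[(260,138),(433,132),(442,433),(267,438)]]
C=np.mean(P,0);print(C)
for p in P: d=p-C;print(d,np.hypot(*d[:2]),np.degrees(np.arctan2(d[1],d[0])))
for n,(u,v,z) in dict(pl=(163,277,.08),kn=(672,292,.09)).items():
    p=ray(c,190+u/5,140+v/5,z);d=p-C;print(n,p,np.hypot(*d[:2]),np.degrees(np.arctan2(d[1],d[0])))
s=robot.read_state()
# plan: tool above the plunger, keeping joint7, pointing down; closing line near tangential
for ang in(0,):
    y=np.array([np.cos(np.radians(ang)),np.sin(np.radians(ang)),0]);z=np.array([0,0,-1.]);R=Ro.from_matrix(np.c_[np.cross(y,z),y,z])
    print(plan([.533,.218,.2],R))
E
```

```text
[0.53795779 0.1447541  0.03      ]
[0.06255926 0.04096114 0.        ] 0.07477616698787526 33.21507210436209
[ 0.06699103 -0.03364938  0.        ] 0.07496718501259862 -26.670232465460902
[-0.06275295 -0.04094503  0.        ] 0.07492948879830769 -146.87636775733571
[-0.06679733  0.03363327  0.        ] 0.07478690044115884 153.2741884195019
pl [0.53332975 0.2173047  0.08      ] 0.07269806143556186 93.64998241443841
kn [0.53122208 0.01313043 0.09      ] 0.13179590312601983 -92.92950158643042
(array([-0.8976, -0.5771,  0.0525]), array([-7.000e-04,  5.000e-04,  6.121e-01]))
```

Emit:
{"fn": "carry_out", "kwargs": {
  "offset": [
    [-0.3,-0.19,0],
    [-0.3,-0.19,0],
    [-0.6,-0.38,0.02],
    [-0.6,-0.38,0.02],
    [-0.6,-0.38,0.02],
    [-0.898,-0.577,0.05],
    [-0.898,-0.577,0.05],
    [-0.898,-0.577,0.05],
    [-0.898,-0.577,0.05],
    [-0.898,-0.577,0.05]
  ],
  "twist": [
    [0,0,0.1],
    [0,0,0.2],
    [0,0,0.3],
    [0,0,0.3],
    [0,0,0.4],
    [0,0,0.5],
    [0,0,0.58],
    [0,0,0.58],
    [0,0,0.58],
    [0,0,0.58]
  ]
}}

```text
time_s: 1.1
tool_pos: [0.5118, 0.2431, 0.2037]
tool_rot: [0.683, 0.73, -0.0, -0.0]
wrist_force: [0.4, 0.0, 0.5]
width: 0.0916
grip_force: 0.0
```

Emit:
{"fn": "carry_out", "kwargs": {
  "offset": [
    [0,0,0],
    [0,0,0]
  ],
  "twist": [
    [0,0,0],
    [0,0,0]
  ],
  "grip": -0.2
}}

```text
time_s: 1.3
tool_pos: [0.5115, 0.243, 0.2034]
tool_rot: [0.684, 0.729, -0.001, -0.0]
wrist_force: [0.3, 0.0, 0.5]
width: 0.0798
grip_force: 0.0
```

```bash
python3 - <<'E'
from h import *
s=robot.read_state()
for k in("time_s","joints","tool_pos","tool_rot","width","wrist_force"): print(k,np.round(s[k],4))
c=viewer.get_calibration("wrist"); im=viewer.capture("wrist")[:,:,::-1]; cv2.imwrite("pics/w1.png",im)
np.save("w1.npy",c,allow_pickle=True)
for X in([.5338,.2196,.080],[.5338,.2196,.056],[.5380,.1448,.03]): print(proj(c,np.array(X)))
E
```

```text
time_s 1.3
joints [-0.4638  0.345  -0.0336  1.7988  0.0136  0.9993 -0.4395]
tool_pos [0.5115 0.243  0.2034]
tool_rot [ 6.844e-01  7.291e-01 -6.000e-04 -2.000e-04]
width 0.0798
wrist_force [0.2949 0.0045 0.5488]
[301.45061427 227.36013278]
[299.85410685 218.90134743]
[296.78047534 274.78784656]
```

View pics/w1.png

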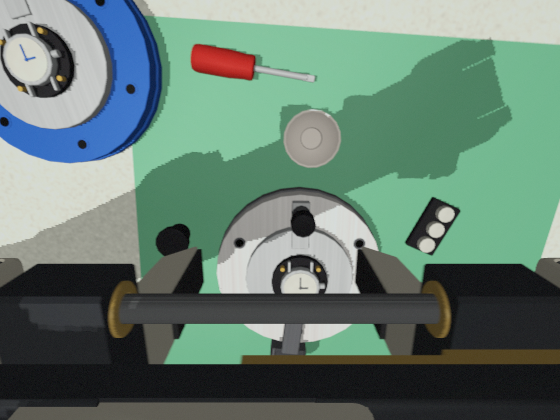

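```bash
python3 - <<'E'
from h import *
c=np.load("w1.npy",allow_pickle=True).item(); im=cv2.imread("pics/w1.png")
m=(im[195:250,270:330].max(2)<45).astype(np.uint8)
n,l,st,ce=cv2.connectedComponentsWithStats(m)
for i in range(1,n):
    if st[i,4]>40: print(st[i]+[270,195,0,0,0],ce[i]+[270,195])
for r in m[5:48]: print(''.join('#' if x else '.' for x in r))
print(c["fx"],-c["R"].T@c["t"],c["R"][2])
for h in((239,243),(359.5,244)): print(ray(c,*h,.03))
print(ray(c,302.5,223.5,.08))
E
```

```text
[291 206  24  31 548] [302.35218978 221.55291971]
............................................................
............................................................
............................................................
............................................................
............................................................
............................................................
...............................#............................
............................########........................
..........................###########.......................
.........................#############......................
........................###############.....................
........................###############.....................
.......................#################....................
.......................##################...................
.......................###################..................
.......................###################..................
.......................####################.................
.............
[... 1068 characters left out ...]
................
.............................#########......................
................................##..........................
............................................................
............................................................
............................................................
............................................................
............................................................
............................................................
329.5112098928986 [0.5069586  0.32154561 0.36175577] [ 0.01816705 -0.29254507 -0.95607915]
[0.47230222 0.1792397  0.03      ]
[0.60318443 0.18626185 0.03      ]
[0.53444236 0.22336828 0.08      ]
```

```bash
cat >> h.py <<'E'
def down(a):
    a=np.radians(a); y=np.array([np.cos(a),np.sin(a),0]);z=np.array([0,0,-1.]);return Ro.from_matrix(np.c_[np.cross(y,z),y,z])
E
python3 - <<'E'
from h import *
print(plan([.534,.2205,.12],down(3.2)),plan([.534,.2205,.053],down(3.2)))
E
```

```text
(array([-0.0519,  0.0437,  0.167 ]), array([-0.0006, -0.0001,  0.0051])) (array([-0.0519,  0.0439,  0.301 ]), array([-0.0006, -0.0001,  0.0051]))
```

Emit:
{"fn": "carry_out", "kwargs": {
  "offset": [
    [-0.052,0.044,0.08],
    [-0.052,0.044,0.167],
    [-0.052,0.044,0.2],
    [-0.052,0.044,0.24],
    [-0.052,0.044,0.27],
    [-0.052,0.044,0.301],
    [-0.052,0.044,0.301]
  ],
  "twist": [
    [0,0,0.005],
    [0,0,0.005],
    [0,0,0.005],
    [0,0,0.005],
    [0,0,0.005],
    [0,0,0.005],
    [0,0,0.005]
  ]
}}

```text
time_s: 2.05
tool_pos: [0.5328, 0.2208, 0.0515]
tool_rot: [0.686, 0.727, -0.002, -0.001]
wrist_force: [-0.2, 0.1, -0.2]
width: 0.0553
grip_force: 0.0
```

```bash
python3 - <<'E'
from h import *
s=robot.read_state()
for k in("time_s","joints","tool_pos","tool_rot","width","wrist_force"): print(k,np.round(s[k],4))
print(plan([.534,.2205,.053],down(3.2)))
im=viewer.capture("wrist")[:,:,::-1]; cv2.imwrite("pics/w2.png",im)
E
```

```text
time_s 2.05
joints [-0.4241  0.5671 -0.0193  1.867   0.0151  0.7113 -0.3934]
tool_pos [0.5328 0.2208 0.0515]
tool_rot [ 0.6862  0.7275 -0.0016 -0.0009]
width 0.0553
wrist_force [-0.152   0.0701 -0.1604]
(array([-0.0007,  0.0024, -0.003 ]), array([-0.0017,  0.0004,  0.0012]))
```

View pics/w2.png

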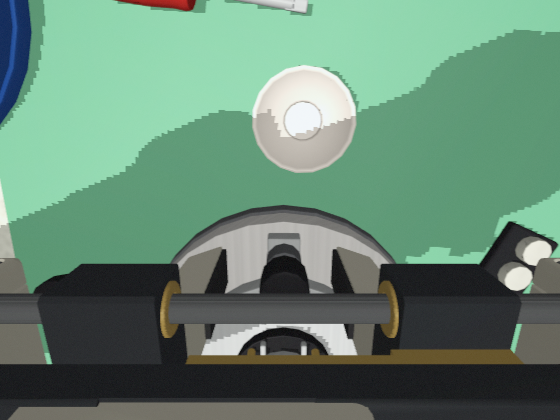

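Emit:
{"fn": "carry_out", "kwargs": {
  "offset": [
    [0,0.003,-0.003],
    [0,0.003,-0.003],
    [0,0.003,-0.003],
    [0,0.003,-0.003],
    [0,0.003,-0.003],
    [0,0.003,-0.003],
    [0,0.003,-0.003]
  ],
  "twist": [
    [0,0,0],
    [0,0,0],
    [0,0,0],
    [0,0,0],
    [0,0,0],
    [0,0,0],
    [0,0,0]
  ],
  "grip": 1
}}

```text
time_s: 2.8
tool_pos: [0.5364, 0.2206, 0.0554]
tool_rot: [0.687, 0.727, 0.0, 0.0]
wrist_force: [-1.9, 0.3, 4.3]
width: 0.0221
grip_force: 30.0
```

Emit:
{"fn": "carry_out", "kwargs": {
  "offset": [
    [0,0,-0.008],
    [0,0,-0.016],
    [0,0,-0.022],
    [0,0,-0.022],
    [0,0,-0.022]
  ],
  "twist": [
    [0,0,0],
    [0,0,0],
    [0,0,0],
    [0,0,0],
    [0,0,0]
  ]
}}

```text
time_s: 3.3
tool_pos: [0.5358, 0.2204, 0.0656]
tool_rot: [0.687, 0.727, -0.0, -0.0]
wrist_force: [1.8, 1.6, -8.5]
width: 0.0222
grip_force: 30.0
```

```bash
python3 - <<'E'
from h import *
s=robot.read_state()
for k in("time_s","joints","tool_pos","tool_rot","width","wrist_force"): print(k,np.round(s[k],4))
R0=Ro.from_quat(s["tool_rot"])
C=np.array([.538,.1448]); p=np.array(s["tool_pos"])
v=p[:2]-C; print(np.hypot(*v),np.degrees(np.arctan2(v[1],v[0])))
for r in(.075,):
  a0=np.radians(93.2)
  for k in range(1,13):
    a=a0-np.radians(60*k/12)
    d=np.r_[r*(np.cos(a)-np.cos(a0)),r*(np.sin(a)-np.sin(a0)),0]
    print(k,np.round(R0.inv().apply(d)/.5,4),round(5*k/120,4))
E
```

```text
time_s 3.3
joints [-0.4219  0.5476 -0.0188  1.8581  0.0143  0.7368 -0.3916]
tool_pos [0.5358 0.2204 0.0656]
tool_rot [ 6.867e-01  7.269e-01 -3.000e-04 -2.000e-04]
width 0.0222
wrist_force [ 1.8092  1.6429 -8.4663]
0.0756793041892448 91.64082805753267
1 [-0.0006  0.0131 -0.    ] 0.0417
2 [-0.0023  0.026  -0.    ] 0.0833
3 [-0.0052  0.0388 -0.    ] 0.125
4 [-0.0091  0.0513 -0.    ] 0.1667
5 [-0.0141  0.0634 -0.    ] 0.2083
6 [-0.0202  0.075  -0.0001] 0.25
7 [-0.0272  0.086  -0.0001] 0.2917
8 [-0.0352  0.0964 -0.0001] 0.3333
9 [-4.40e-02  1.06e-01 -1.00e-04] 0.375
10 [-5.370e-02  1.148e-01 -1.000e-04] 0.4167
11 [-6.410e-02  1.228e-01 -1.000e-04] 0.4583
12 [-7.510e-02  1.298e-01 -1.000e-04] 0.5
```

Emit:
{"fn": "carry_out", "kwargs": {
  "offset": [
    [-0.0006,0.013,0],
    [-0.0023,0.026,0],
    [-0.0052,0.0388,0],
    [-0.009,0.0513,0],
    [-0.014,0.0634,0],
    [-0.02,0.075,0],
    [-0.0272,0.086,0],
    [-0.0352,0.0964,0],
    [-0.044,0.106,0],
    [-0.0537,0.1148,0]
  ],
  "twist": [
    [0,0,0.0417],
    [0,0,0.0833],
    [0,0,0.125],
    [0,0,0.1667],
    [0,0,0.2083],
    [0,0,0.25],
    [0,0,0.2917],
    [0,0,0.3333],
    [0,0,0.375],
    [0,0,0.4167]
  ]
}}

```text
time_s: 4.3
tool_pos: [0.5941, 0.1965, 0.0651]
tool_rot: [0.93, 0.367, -0.001, -0.0]
wrist_force: [-0.1, 0.4, -8.7]
width: 0.0223
grip_force: 30.0
```

Emit:
{"fn": "carry_out", "kwargs": {
  "offset": [
    [-0.0003,0.0066,0],
    [-0.0006,0.013,0],
    [-0.0013,0.0195,0],
    [-0.0023,0.026,0],
    [-0.0023,0.026,0],
    [-0.0023,0.026,0]
  ],
  "twist": [
    [0,0,0.021],
    [0,0,0.0417],
    [0,0,0.0625],
    [0,0,0.0833],
    [0,0,0.0833],
    [0,0,0.0833]
  ]
}}

```text
time_s: 4.9
tool_pos: [0.602, 0.1861, 0.0652]
tool_rot: [0.958, 0.287, -0.001, 0.0]
wrist_force: [-1.3, -0.7, -9.4]
width: 0.0218
grip_force: 30.0
```

```bash
python3 - <<'E'
from h import *
s=robot.read_state()
for k in("time_s","joints","tool_pos","tool_rot","width","wrist_force"): print(k,np.round(s[k],4))
C=np.array([.538,.1448]); p=np.array(s["tool_pos"])
v=p[:2]-C; print(np.hypot(*v),np.degrees(np.arctan2(v[1],v[0])))
R=Ro.from_quat(s["tool_rot"]).as_matrix();print(R[:,1])
im=viewer.capture("top")[:,:,::-1]; cv2.imwrite("pics/t2.png",im)
E
```

```text
time_s 4.9
joints [-0.5219  0.6321  0.2443  1.7317 -0.1994  0.8047 -1.1734]
tool_pos [0.602  0.1861 0.0652]
tool_rot [ 9.581e-01  2.866e-01 -1.300e-03  2.000e-04]
width 0.0218
wrist_force [-1.34  -0.742 -9.44 ]
0.07619926781987635 32.863669392231415
[ 5.49147974e-01 -8.35725023e-01 -4.34586248e-04]
```

Emit:
{"fn": "carry_out", "kwargs": {
  "offset": [
    [0,0.0005,0.005],
    [0,0.0005,0.01],
    [0,0.0005,0.015],
    [0,0.0005,0.02],
    [0,0.0005,0.02],
    [0,0.0005,0.02]
  ],
  "twist": [
    [0,0,0],
    [0,0,0],
    [0,0,0],
    [0,0,0],
    [0,0,0],
    [0,0,0]
  ]
}}

```text
time_s: 5.55
tool_pos: [0.6021, 0.1861, 0.0556]
tool_rot: [0.958, 0.286, -0.001, -0.0]
wrist_force: [-4.9, -1.8, -6.0]
width: 0.0222
grip_force: 30.0
```

Emit:
{"fn": "carry_out", "kwargs": {
  "offset": [
    [0,0,0],
    [0,0,0],
    [0,0,0],
    [0,0,0]
  ],
  "twist": [
    [0,0,0],
    [0,0,0],
    [0,0,0],
    [0,0,0]
  ],
  "grip": -0.3
}}

```text
time_s: 5.95
tool_pos: [0.6048, 0.1871, 0.0572]
tool_rot: [0.958, 0.286, 0.002, -0.0]
wrist_force: [0.1, -0.6, 0.0]
width: 0.0493
grip_force: 0.0
```

Emit:
{"fn": "carry_out", "kwargs": {
  "offset": [
    [0,0,-0.08],
    [0,0,-0.17],
    [0,0,-0.26],
    [0,0,-0.34],
    [0,0,-0.34]
  ],
  "twist": [
    [0,0,0],
    [0,0,0],
    [0,0,0],
    [0,0,0],
    [0,0,0]
  ]
}}

```text
time_s: 6.45
tool_pos: [0.608, 0.1876, 0.2339]
tool_rot: [0.958, 0.286, 0.007, -0.001]
wrist_force: [0.3, -0.0, 0.7]
width: 0.0597
grip_force: 0.0
```

```bash
python3 - <<'E'
from h import *
s=robot.read_state()
for k in("time_s","joints","tool_pos","tool_rot","width","wrist_force"): print(k,np.round(s[k],4))
a=viewer.capture("top")[:,:,::-1][130:290,180:360]; b=viewer.capture("scene")[:,:,::-1][180:320,220:360]
cv2.imwrite("pics/t3.png",np.hstack([cv2.resize(a,(450,400),interpolation=2),cv2.resize(b,(350,400),interpolation=2)]))
E
```

```text
time_s 6.45
joints [-0.5587  0.4366  0.2933  1.6136 -0.139   1.0981 -1.2204]
tool_pos [0.608  0.1876 0.2339]
tool_rot [ 9.582e-01  2.860e-01  6.900e-03 -6.000e-04]
width 0.0597
wrist_force [ 0.3183 -0.0064  0.6986]
```

View pics/t3.png

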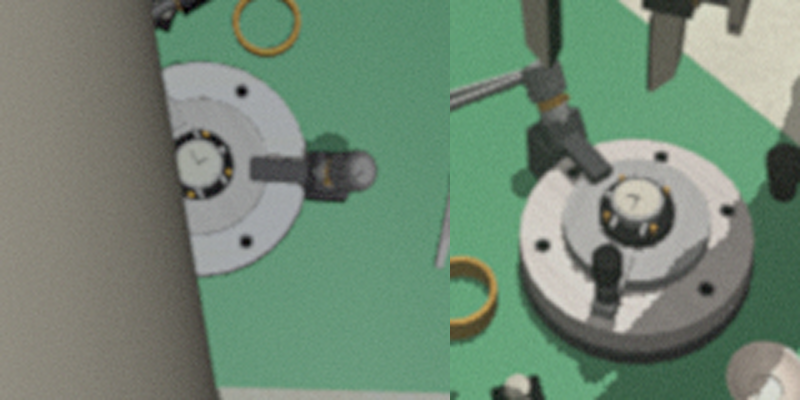

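```bash
cat >> h.py <<'E'
def tilt(az,psi,lean=35):
    "tool z = -knob axis; tool y turned psi (deg) ccw from table tangent direction x_k, about the axis"
    az=np.radians(az); l=np.radians(lean); o=np.array([np.cos(az),np.sin(az),0]); a=np.sin(l)*o+np.cos(l)*np.array([0,0,1.])
    t=np.array([-o[1],o[0],0]); y=Ro.from_rotvec(np.radians(psi)*a).apply(t); return a,Ro.from_matrix(np.c_[np.cross(y,-a),y,-a])
E
python3 - <<'E'
from h import *
a,R=tilt(-92.5,70)
o=np.array([np.cos(np.radians(-92.5)),np.sin(np.radians(-92.5)),0])
G=np.array([.538,.1448,.08])+.126*o; print("G",G,a,R.as_matrix()[:,1])
print(plan(G+a*(.10),R), plan([.55,.05,.26],down(65)), np.round(R.as_matrix(),3))
c=viewer.get_calibration("scene");print(proj(c,G+.013*a),proj(c,G-.013*a))
c=viewer.get_calibration("top");print(proj(c,G+.013*a))
E
```

```text
G [0.53250396 0.01891992 0.08      ] [-0.02501905 -0.57303052  0.81915204] [0.37527069 0.75409979 0.53898554]
(array([-0.3719,  0.2951,  0.1305]), array([-0.0467,  0.3514, -0.9968])) (array([-0.2408,  0.1693, -0.0652]), array([ 2.1000e-03, -8.0000e-04, -1.0145e+00])) [[-0.927  0.375  0.025]
 [ 0.321  0.754  0.573]
 [ 0.196  0.539 -0.819]]
[255.66641125 201.7173229 ] [260.09945364 213.2803009 ]
[325.28020274 197.90503962]
```

Emit:
{"fn": "carry_out", "kwargs": {
  "offset": [
    [-0.04,0.03,0.0],
    [-0.08,0.06,0.0],
    [-0.12,0.1,0.0],
    [-0.16,0.13,0.0],
    [-0.2,0.16,0.0],
    [-0.24,0.19,0.0],
    [-0.28,0.22,0.02],
    [-0.31,0.24,0.04],
    [-0.34,0.27,0.07],
    [-0.37,0.295,0.1]
  ],
  "twist": [
    [-0.003,0.02,-0.065],
    [-0.006,0.04,-0.13],
    [-0.009,0.07,-0.195],
    [-0.012,0.09,-0.26],
    [-0.015,0.12,-0.32],
    [-0.02,0.14,-0.39],
    [-0.02,0.16,-0.46],
    [-0.025,0.18,-0.52],
    [-0.03,0.21,-0.59],
    [-0.03,0.23,-0.65]
  ]
}}

```text
time_s: 7.55
tool_pos: [0.5303, -0.0315, 0.1798]
tool_rot: [0.616, 0.763, 0.193, -0.033]
wrist_force: [0.2, 0.0, -0.7]
width: 0.0598
grip_force: 0.0
```

```bash
python3 - <<'E'
from h import *
s=robot.read_state()
for k in("time_s","joints","tool_pos","tool_rot","width","wrist_force"): print(k,np.round(s[k],4))
a,R=tilt(-92.5,70); G=np.array([.5325,.019,.08])
print(plan(G+a*.1,R))
E
```

```text
time_s 7.55
joints [ 0.1619  0.2776  0.1199  2.036  -0.5835  0.8233  0.8901]
tool_pos [ 0.5303 -0.0315  0.1798]
tool_rot [ 0.6158  0.7631  0.1932 -0.0331]
width 0.0598
wrist_force [ 0.2238  0.0205 -0.6878]
(array([-0.0227, -0.012 ,  0.0282]), array([-0.0239,  0.1499, -0.4317]))
```

Emit:
{"fn": "carry_out", "kwargs": {
  "offset": [
    [-0.004,-0.002,0.005],
    [-0.008,-0.004,0.01],
    [-0.012,-0.006,0.015],
    [-0.016,-0.008,0.02],
    [-0.02,-0.01,0.025],
    [-0.023,-0.012,0.028],
    [-0.023,-0.012,0.028],
    [-0.023,-0.012,0.028],
    [-0.023,-0.012,0.028]
  ],
  "twist": [
    [-0.004,0.025,-0.065],
    [-0.008,0.045,-0.13],
    [-0.012,0.07,-0.195],
    [-0.016,0.09,-0.26],
    [-0.02,0.115,-0.325],
    [-0.023,0.14,-0.39],
    [-0.024,0.15,-0.432],
    [-0.024,0.15,-0.432],
    [-0.024,0.15,-0.432]
  ]
}}

```text
time_s: 8.45
tool_pos: [0.5303, -0.0378, 0.1623]
tool_rot: [0.189, 0.935, 0.297, -0.046]
wrist_force: [0.2, 0.2, 0.3]
width: 0.0596
grip_force: 0.0
```

```bash
python3 - <<'E'
from h import *
s=robot.read_state()
for k in("time_s","joints","tool_pos","tool_rot","width","wrist_force"): print(k,np.round(s[k],4))
a,R=tilt(-92.5,70); G=np.array([.5325,.019,.08])
print(plan(G+a*.1,R))
c=viewer.get_calibration("wrist");im=viewer.capture("wrist")[:,:,::-1]; cv2.imwrite("pics/w4.png",im)
np.save("w4.npy",c,allow_pickle=True)
print(proj(c,G+.013*a),proj(c,G),proj(c,G-.034*a))
for nm in("top","scene"): cv2.imwrite(f"pics/{nm}4.png",viewer.capture(nm)[:,:,::-1])
E
```

```text
time_s 8.45
joints [ 0.4328  0.497  -0.0483  1.8523 -0.6205  1.1093  1.9318]
tool_pos [ 0.5303 -0.0378  0.1623]
tool_rot [ 0.1893  0.9348  0.297  -0.0464]
width 0.0596
wrist_force [0.1521 0.2242 0.2536]
(array([ 0.0001, -0.0015,  0.    ]), array([ 0.0001,  0.0003, -0.0032]))
[278.06508064 213.46187912] [278.09302019 208.61514404] [278.15525951 197.81835032]
```

View pics/w4.png

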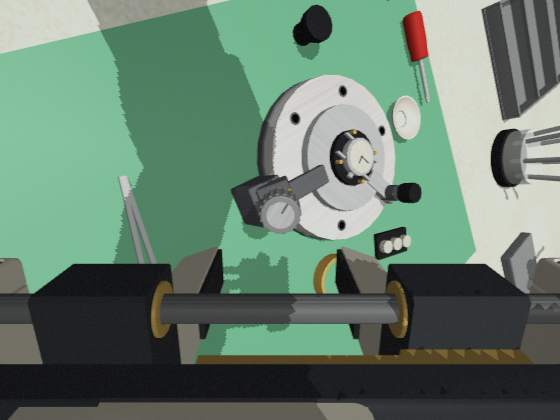

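```bash
python3 - <<'E'
from h import *
im=cv2.imread("pics/w4.png"); t=cv2.imread("pics/top4.png");s=cv2.imread("pics/scene4.png")
a=cv2.resize(im[160:240,220:320],(500,400),interpolation=2); b=cv2.resize(s[180:260,230:290],(300,400),interpolation=2)
cv2.imwrite("pics/c4.png",np.hstack([a,b]))
E
```

```text
(no output)
```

View pics/c4.png

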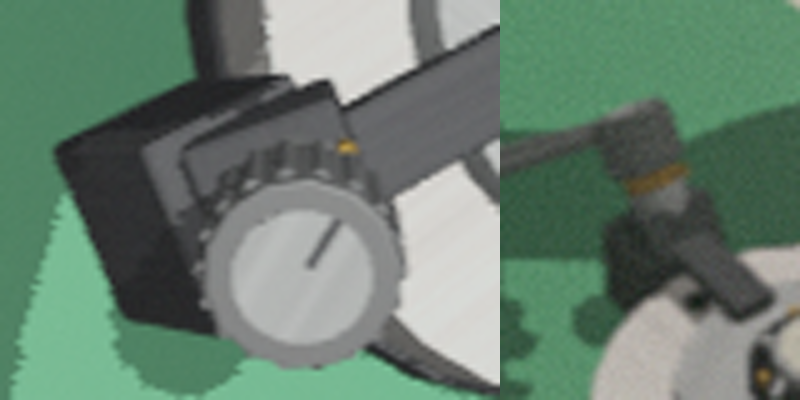

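```bash
python3 - <<'E'
from h import *
c=np.load("w4.npy",allow_pickle=True).item()
E=ray(c,280.6,215,.0906);print("end",E)
px=lambda u,v:(220+u/5,160+v/5)
for z in(.045,.05,.055):
    p,q=ray(c,*px(340,105),z),ray(c,*px(500,27),z); d=p-q;print(np.degrees(np.arctan2(d[1],d[0])))
    p,q=ray(c,*px(400,192),z),ray(c,*px(500,140),z); d=p-q;print(np.degrees(np.arctan2(d[1],d[0])))
for az in(-93,-90,-87):
    a,R=tilt(az,70);G=E-.013*a;print(az,G,[proj(c,E-k*a) for k in(.026,)], plan(G-.019*a+.05*a,R),plan(G-.018*a,R))
for u,v in((239,0),): pass
print([ray(c,*h,.03) for h in((295,118),(343,91),(382,130.5),(342,225))])
E
```

```text
end [0.53442688 0.01309343 0.0906    ]
-94.28299829312307
-94.76593086452588
-94.28299829312313
-94.76593086452593
-94.28299829312303
-94.76593086452596
-93 [0.53481713 0.02053971 0.07995102] [array([280.48346922, 205.77948147])] (array([-0.0025,  0.001 ,  0.1416]), array([-0.0009, -0.0013,  0.0014])) (array([-0.0027,  0.0012,  0.2396]), array([-0.0009, -0.0013,  0.0014]))
-90 [0.53442688 0.02054993 0.07995102] [array([280.15711827, 204.97267215])] (array([-0.0035,  0.0014,  0.1416]), array([ 0.004 ,  0.0121, -0.0191])) (array([-0.001 ,  0.0005,  0.2396]), array([ 0.004 ,  0.0121, -0.0191]))
-87 [0.53403664 0.02053971 0.07995102] [array([279.79466236, 204.18705175])] (array([-0.0045,  0.0018,  0.1416]), array([ 0.0089,  0.0256, -0.0396])) (array([ 7.000e-04, -2.000e-04,  2.395e-01]), array([ 0.0089,  0.0256, -0.0396]))
[array([0.47732189, 0.10550642, 0.03      ]), array([0.47373812, 0.18087231, 0.03      ]), array([0.53674847, 0.22249822, 0.03      ]), array([0.60831587, 0.11343729, 0.03      ])]
```

```bash
python3 - <<'E'
from h import *
a,R=tilt(-93,70);G=np.array([.5335,.0203,.08])
print(plan(G-.019*a+.05*a,R),plan(G-.018*a,R))
E
```

```text
(array([-0.0002, -0.0003,  0.1412]), array([-0.0009, -0.0013,  0.0014])) (array([-4.000e-04, -1.000e-04,  2.392e-01]), array([-0.0009, -0.0013,  0.0014]))
```

Emit:
{"fn": "carry_out", "kwargs": {
  "offset": [
    [0,0,0.06],
    [0,0,0.11],
    [0,0,0.14],
    [0,0,0.16],
    [0,0,0.18],
    [0,0,0.2],
    [0,0,0.22],
    [0,0,0.239],
    [0,0,0.239],
    [0,0,0.239]
  ],
  "twist": [
    [0,0,0],
    [0,0,0],
    [0,0,0],
    [0,0,0],
    [0,0,0],
    [0,0,0],
    [0,0,0],
    [0,0,0],
    [0,0,0],
    [0,0,0]
  ]
}}

```text
time_s: 9.6
tool_pos: [0.5343, 0.0302, 0.0654]
tool_rot: [0.188, 0.935, 0.297, -0.045]
wrist_force: [0.6, -0.6, 0.6]
width: 0.0597
grip_force: 0.0
```

```bash
python3 - <<'E'
from h import *
s=robot.read_state()
for k in("time_s","joints","tool_pos","width","wrist_force","ft_torque"): print(k,np.round(s[k],4))
a,R=tilt(-93,70);G=np.array([.5335,.0203,.08])
print(plan(G-.018*a,R))
cv2.imwrite("pics/w5.png",viewer.capture("wrist")[:,:,::-1])
E
```

```text
time_s 9.6
joints [ 0.3684  0.6263 -0.113   1.9341 -0.7136  0.8751  1.994 ]
tool_pos [0.5343 0.0302 0.0654]
width 0.0597
wrist_force [ 0.5643 -0.5773  0.5896]
ft_torque [-0.6419  0.025  -0.0273]
(array([0.0007, 0.0002, 0.0007]), array([-0.0009, -0.0013,  0.0019]))
```

View pics/w5.png

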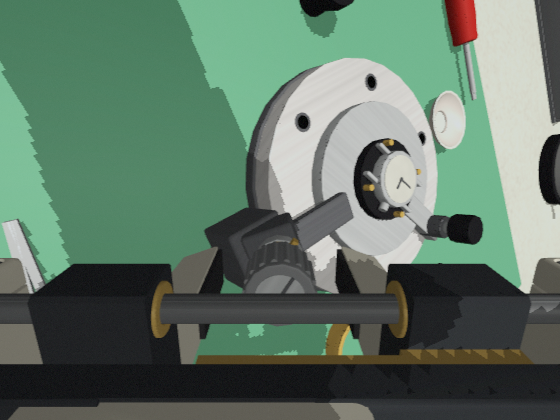

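Emit:
{"fn": "carry_out", "kwargs": {
  "offset": [
    [0,0,0],
    [0,0,0],
    [0,0,0],
    [0,0,0],
    [0,0,0],
    [0,0,0]
  ],
  "twist": [
    [0,0,0],
    [0,0,0],
    [0,0,0],
    [0,0,0],
    [0,0,0],
    [0,0,0]
  ],
  "grip": 1
}}

```text
time_s: 10.25
tool_pos: [0.5346, 0.0302, 0.0658]
tool_rot: [0.188, 0.935, 0.297, -0.045]
wrist_force: [0.3, -0.4, 2.4]
width: 0.0313
grip_force: 30.0
```

```bash
cat > st.py <<'E'
from h import *
s=robot.read_state(); a,R=tilt(-93,0)
T=Ro.from_quat(s["tool_rot"]); z=T.as_matrix()[:,2]
ps=(R.inv()*T).as_rotvec()
print("t",s["time_s"],"j",np.round(s["joints"],2),"p",np.round(s["tool_pos"],4),"F",np.round(s["wrist_force"],1),"M",np.round(s["ft_torque"],3),"Mz",round(float(z@s["ft_torque"]),3),"turn",np.round(ps,3),"w",s["width"],round(s["grip_force"],1))
E
python3 st.py
```

```text
t 10.25 j [ 0.37  0.63 -0.11  1.93 -0.71  0.88  1.99] p [0.5346 0.0302 0.0658] F [ 0.3 -0.4  2.4] M [-0.444  0.096 -0.019] Mz 0.058 turn [ 3.000e-03  1.000e-03 -1.226e+00] w 0.03127922066441594 30.0
```

Emit:
{"fn": "carry_out", "kwargs": {
  "offset": [
    [0,0,0],
    [0,0,0],
    [0,0,0],
    [0,0,0]
  ],
  "twist": [
    [0,0,0.024],
    [0,0,0.048],
    [0,0,0.072],
    [0,0,0.096]
  ]
}}

```text
time_s: 10.65
tool_pos: [0.5345, 0.0301, 0.0658]
tool_rot: [0.281, 0.911, 0.291, -0.075]
wrist_force: [0.2, -0.5, 2.9]
width: 0.0312
grip_force: 30.0
```

```bash
python3 st.py
```

```text
t 10.65 j [ 0.33  0.62 -0.07  1.94 -0.74  0.89  1.81] p [0.5345 0.0301 0.0658] F [ 0.2 -0.5  2.9] M [-0.527  0.066  0.063] Mz -0.028 turn [ 3.000e-03  1.000e-03 -1.023e+00] w 0.031192583185245887 30.0
```

Emit:
{"fn": "carry_out", "kwargs": {
  "offset": [
    [0,0,0],
    [0,0,0]
  ],
  "twist": [
    [0,0,0.024],
    [0,0,0.048]
  ]
}}

```text
time_s: 10.85
tool_pos: [0.5345, 0.0301, 0.0657]
tool_rot: [0.327, 0.896, 0.287, -0.089]
wrist_force: [0.7, -1.8, 1.9]
width: 0.0314
grip_force: 30.0
```

```bash
python3 st.py
```

```text
t 10.85 j [ 0.32  0.62 -0.05  1.94 -0.75  0.9   1.72] p [0.5345 0.0301 0.0657] F [ 0.7 -1.8  1.9] M [-0.582  0.041  0.054] Mz -0.037 turn [ 0.003  0.    -0.923] w 0.031364808761639676 30.0
```

Emit:
{"fn": "carry_out", "kwargs": {
  "offset": [
    [0,0,0],
    [0,0,0]
  ],
  "twist": [
    [0,0,0.024],
    [0,0,0.048]
  ]
}}

```text
time_s: 11.05
tool_pos: [0.5345, 0.0301, 0.0657]
tool_rot: [0.372, 0.879, 0.282, -0.104]
wrist_force: [0.0, -0.8, 1.5]
width: 0.0314
grip_force: 30.0
```

```bash
python3 st.py
```

```text
t 11.05 j [ 0.3   0.62 -0.03  1.94 -0.77  0.9   1.63] p [0.5345 0.0301 0.0657] F [ 0.  -0.8  1.5] M [-0.614  0.085  0.083] Mz -0.036 turn [ 0.003  0.    -0.822] w 0.031415061260002125 30.0
```

Emit:
{"fn": "carry_out", "kwargs": {
  "offset": [
    [0,0,0],
    [0,0,0]
  ],
  "twist": [
    [0,0,0.024],
    [0,0,0.048]
  ]
}}

```text
time_s: 11.25
tool_pos: [0.5344, 0.0301, 0.0657]
tool_rot: [0.415, 0.859, 0.276, -0.118]
wrist_force: [-0.7, -0.1, 3.0]
width: 0.0319
grip_force: 30.0
```

```bash
python3 st.py
```

```text
t 11.25 j [ 0.28  0.62 -0.01  1.94 -0.78  0.91  1.54] p [0.5344 0.0301 0.0657] F [-0.7 -0.1  3. ] M [-0.606  0.118  0.14 ] Mz -0.063 turn [ 0.003  0.    -0.721] w 0.031883004952374394 30.0
```

Emit:
{"fn": "carry_out", "kwargs": {
  "offset": [
    [0,0,0],
    [0,0,0]
  ],
  "twist": [
    [0,0,0.024],
    [0,0,0.048]
  ]
}}

```text
time_s: 11.45
tool_pos: [0.5344, 0.0301, 0.0657]
tool_rot: [0.458, 0.837, 0.27, -0.131]
wrist_force: [-0.2, -0.5, 1.1]
width: 0.0314
grip_force: 30.0
```

```bash
python3 st.py
```

```text
t 11.45 j [ 0.27  0.62  0.01  1.94 -0.79  0.92  1.45] p [0.5344 0.0301 0.0657] F [-0.2 -0.5  1.1] M [-0.639  0.122  0.099] Mz -0.028 turn [ 0.003 -0.    -0.621] w 0.03135929360038948 30.0
```

Emit:
{"fn": "carry_out", "kwargs": {
  "offset": [
    [0,0,0],
    [0,0,0]
  ],
  "twist": [
    [0,0,0.024],
    [0,0,0.048]
  ]
}}

```text
time_s: 11.65
tool_pos: [0.5344, 0.0301, 0.0657]
tool_rot: [0.499, 0.813, 0.263, -0.145]
wrist_force: [-0.6, -0.7, 1.8]
width: 0.0315
grip_force: 30.0
```

```bash
python3 st.py
```

```text
t 11.65 j [ 0.25  0.62  0.03  1.94 -0.8   0.92  1.36] p [0.5344 0.0301 0.0657] F [-0.6 -0.7  1.8] M [-0.701  0.161  0.1  ] Mz -0.009 turn [ 0.003 -0.    -0.52 ] w 0.03149317447633947 30.0
```

```bash
cat >> st.py <<'E'
Ms=[];
import time
for i in range(3):
    im=viewer.capture("wrist")[:,:,::-1]; Ms.append(float(z@robot.read_state()["ft_torque"]))
h=cv2.cvtColor(im,cv2.COLOR_BGR2HSV)[215:300,235:330]
m=((h[...,0]>12)&(h[...,0]<32)&(h[...,1]>110)&(h[...,2]>70)).astype(np.uint8)
n,l,q,ce=cv2.connectedComponentsWithStats(m)
print("Mz",np.round(Ms,3),"brass",[(int(q[i,4]),np.round(ce[i]+[235,215],1)) for i in range(1,n) if q[i,4]>3])
cv2.imwrite("pics/last.png",im)
E
python3 - <<'E'
from h import *
im=cv2.imread("pics/w5.png")
h=cv2.cvtColor(im,cv2.COLOR_BGR2HSV)[215:300,235:330]
m=((h[...,0]>12)&(h[...,0]<32)&(h[...,1]>110)&(h[...,2]>70)).astype(np.uint8)
n,l,q,ce=cv2.connectedComponentsWithStats(m)
print([(q[i,4],ce[i]+[235,215]) for i in range(1,n)])
E
python3 st.py
```

```text
[(np.int32(42), array([294.11904762, 241.45238095]))]
t 11.65 j [ 0.25  0.62  0.03  1.94 -0.8   0.92  1.36] p [0.5344 0.0301 0.0657] F [-0.6 -0.7  1.8] M [-0.701  0.161  0.1  ] Mz -0.009 turn [ 0.003 -0.    -0.52 ] w 0.03149317447633947 30.0
Mz [0.04  0.123 0.054] brass [(43, array([293.7, 241.2]))]
```

Emit:
{"fn": "carry_out", "kwargs": {
  "offset": [
    [0,0,0],
    [0,0,0]
  ],
  "twist": [
    [0,0,0.024],
    [0,0,0.048]
  ]
}}

```text
time_s: 12.0
tool_pos: [0.5343, 0.03, 0.0656]
tool_rot: [0.539, 0.787, 0.255, -0.158]
wrist_force: [-0.7, -1.0, 3.5]
width: 0.031
grip_force: 30.0
```

```bash
python3 st.py
```

```text
t 12.0 j [ 0.24  0.62  0.05  1.94 -0.81  0.93  1.27] p [0.5343 0.03   0.0656] F [-0.7 -1.   3.5] M [-0.656  0.175  0.243] Mz -0.116 turn [ 0.003 -0.    -0.422] w 0.031014775461449946 30.0
Mz [0.003 0.034 0.04 ] brass [(42, array([291.2, 240.1]))]
```

Emit:
{"fn": "carry_out", "kwargs": {
  "offset": [
    [0,0,0],
    [0,0,0]
  ],
  "twist": [
    [0,0,0.024],
    [0,0,0.048]
  ]
}}

```text
time_s: 12.35
tool_pos: [0.5343, 0.03, 0.0656]
tool_rot: [0.578, 0.759, 0.247, -0.17]
wrist_force: [-1.2, -1.7, 3.2]
width: 0.031
grip_force: 30.0
```

```bash
python3 st.py
```

```text
t 12.35 j [ 0.22  0.62  0.07  1.94 -0.83  0.94  1.18] p [0.5343 0.03   0.0656] F [-1.2 -1.7  3.2] M [-0.636  0.202  0.208] Mz -0.072 turn [ 0.003 -0.    -0.321] w 0.03103826891691657 30.0
Mz [0.014 0.04  0.079] brass [(39, array([288.6, 239. ]))]
```

Emit:
{"fn": "carry_out", "kwargs": {
  "offset": [
    [0,0,0],
    [0,0,0]
  ],
  "twist": [
    [0,0,0.024],
    [0,0,0.048]
  ]
}}

```text
time_s: 12.7
tool_pos: [0.5342, 0.03, 0.0656]
tool_rot: [0.615, 0.729, 0.238, -0.183]
wrist_force: [-0.9, -2.3, 3.3]
width: 0.0312
grip_force: 30.0
```

```bash
python3 st.py
```

```text
t 12.7 j [ 0.21  0.62  0.09  1.94 -0.84  0.94  1.09] p [0.5342 0.03   0.0656] F [-0.9 -2.3  3.3] M [-0.648  0.37   0.269] Mz -0.027 turn [ 0.003 -0.001 -0.221] w 0.031243975064515466 30.0
Mz [-0.006  0.059  0.085] brass [(33, array([285.7, 238. ]))]
```

Emit:
{"fn": "carry_out", "kwargs": {
  "offset": [
    [0,0,0],
    [0,0,0],
    [0,0,0],
    [0,0,0],
    [0,0,0],
    [0,0,0]
  ],
  "twist": [
    [0,0,0.03],
    [0,0,0.06],
    [0,0,0.09],
    [0,0,0.12],
    [0,0,0.15],
    [0,0,0.17]
  ]
}}

```text
time_s: 13.45
tool_pos: [0.5341, 0.0301, 0.0656]
tool_rot: [0.734, 0.609, 0.202, -0.222]
wrist_force: [-2.0, -2.8, 5.4]
width: 0.0313
grip_force: 30.0
```

```bash
python3 st.py; python3 - <<'E'
import cv2,numpy as np
a,b=[cv2.resize(cv2.imread(f"pics/{n}.png")[200:300,230:330],(400,400),interpolation=2) for n in("w5","last")]
cv2.imwrite("pics/cmp.png",np.hstack([a,b]))
E
```

```text
t 13.45 j [ 0.15  0.63  0.16  1.94 -0.87  0.97  0.76] p [0.5341 0.0301 0.0656] F [-2.  -2.8  5.4] M [-0.597  0.498  0.368] Mz -0.033 turn [ 0.003 -0.001  0.135] w 0.031327759558103185 30.0
Mz [-0.032  0.126  0.099] brass [(35, array([275.5, 237.9]))]
```

View pics/cmp.png

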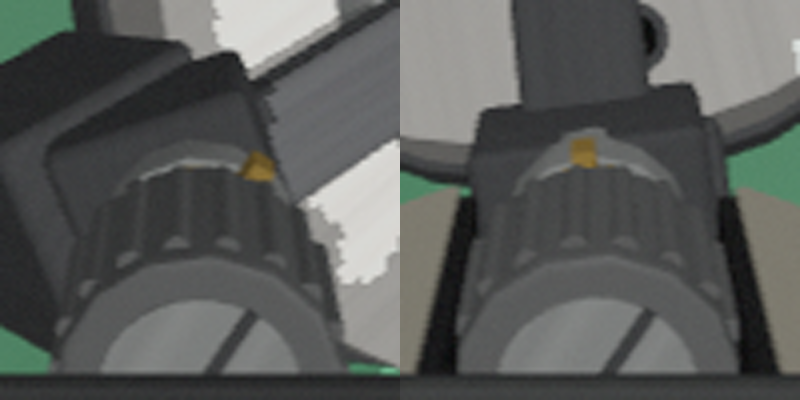

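Comparing the two pictures, the knob's line stays put in the tool frame. The brass pointer has moved (about 294→275 px), so the clutch has slipped about 0.65 rad. Now I let go and back out.

Emit:
{"fn": "carry_out", "kwargs": {
  "offset": [
    [0,0,0],
    [0,0,0],
    [0,0,0],
    [0,0,0],
    [0,0,0]
  ],
  "twist": [
    [0,0,0],
    [0,0,0],
    [0,0,0],
    [0,0,0],
    [0,0,0]
  ],
  "grip": -0.3
}}

```text
time_s: 14.1
tool_pos: [0.5343, 0.0303, 0.0654]
tool_rot: [0.734, 0.609, 0.202, -0.222]
wrist_force: [-0.5, 0.2, 0.4]
width: 0.0595
grip_force: 0.0
```

Emit:
{"fn": "carry_out", "kwargs": {
  "offset": [
    [0,0,-0.03],
    [0,0,-0.07],
    [0,0,-0.12],
    [0,0,-0.18],
    [0,0,-0.25],
    [0,0,-0.32],
    [0,0,-0.32],
    [0,0,-0.32]
  ],
  "twist": [
    [0,0,0],
    [0,0,0],
    [0,0,0],
    [0,0,0],
    [0,0,0],
    [0,0,0],
    [0,0,0],
    [0,0,0]
  ]
}}

```text
time_s: 14.9
tool_pos: [0.5304, -0.0626, 0.1978]
tool_rot: [0.735, 0.608, 0.203, -0.221]
wrist_force: [0.0, -1.0, 0.2]
width: 0.0597
grip_force: 0.0
```

```bash
python3 - <<'E'
from h import *
s=robot.read_state();print(s["time_s"],s["tool_pos"],s["width"],s["wrist_force"])
c=viewer.get_calibration("wrist"); w=viewer.capture("wrist")[:,:,::-1]; t=viewer.capture("top")[:,:,::-1]
cv2.imwrite("pics/fin.png",np.hstack([cv2.resize(w,(440,330)),cv2.resize(t[120:290,150:335],(359,330),interpolation=2)]))
C=np.array([.539,.146])
for a in(33.2,):
  X=np.r_[C+.075*np.array([np.cos(np.radians(a)),np.sin(np.radians(a))]),.08];print(proj(c,X)*440/560,proj(viewer.get_calibration("top"),X)-[150,120])
E
```

```text
14.9 [ 0.53041241 -0.06255633  0.1978433 ] 0.059722875563638304 [ 0.02330195 -0.95157399  0.19918469]
[246.30159323  34.94614799] [88.72357604 42.28165152]
```

View pics/fin.png

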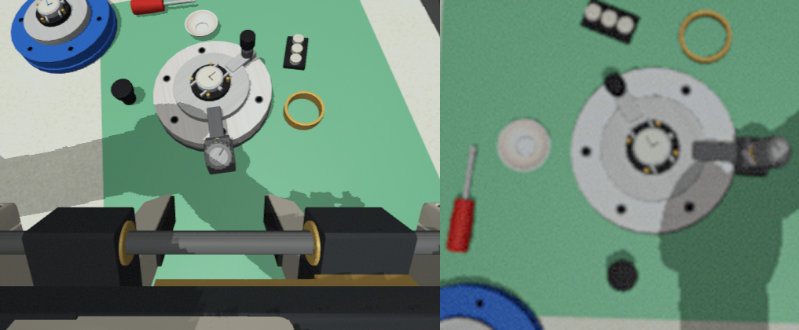

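The arm stands at the target hole: the plunger top is at about (90, 43) px in the top crop, against (89, 42) expected. The start hole is now exposed, the bystanders haven't moved and the gripper is clear.

```bash
python3 -c "
from workcell import workorder
print(workorder.close_job())"
```

```text
the job is handed in; nothing more can be done
None
```

The job is handed in; no verdict came back. By my own measurements, the holder is on the next clockwise hole with the plunger down, the clamp is tight with the clutch slipped about 0.65 rad (one click past, within the three-click limit), and the gripper is clear with nothing else moved.

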